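Press the control box cover shut and lock its quarter-turn fastener

TASK

Set the fingertips in the slot of the round fastener on the control box, press the sprung cover down fully shut, and, still pressing, turn the fastener clockwise (seen from above) a quarter turn until it stops, so that the cover stays locked down when you let go. Only press and turn: do not lift the cover, and leave the things lying around where they are.

Things in the scene. Friction and masses are not known exactly. Their poses are not given: they have to be found in the camera images.
- control_box: Low sheet-steel box fixed to the bench, 220 mm (its x) by 180 mm (its y), walls 60 mm high. Origin: centre of its underside, on the bench; its x points from the front edge to the hinged edge (away from the robot, turned by up to 0.35 rad), z up. The cover's hinge lies along y at x = 110, z = 60 mm; the shut cover carries the fastener's axis at x = -55, y = 0.
- cover (a joint): Hinge angle of the flat cover (rad): 0 = shut, grows as the front edge rises. A spring holds it ajar at about 0.14; pushed down at the fastener it takes about 6 N when shut, and springs up again when let go unless locked. Locked and let go it rests at 0.01 to 0.02.
- cam (a joint): Turn of the fastener (rad), clockwise from above: 0 to 0.3 = open (slot front to back, along the box's x); 1.57 = locked, at its stop (slot along the box's y). Friction about 0.12 N m; stays where left. From about 0.9 its cam passes below a keeper in the box, but only with the cover pressed shut; otherwise it jams against the keeper or rides over it and the cover cannot shut.
- slot (a point): Centre of the slot's floor in the round 89 mm steel head, on its turning axis; x runs along the slot, z is the head's axis (tilts with the cover). Slot: 28 mm wide, 16 mm deep, 89 mm long, open at both ends of the head; its floor is 67.5 mm above the bench with the cover shut. Fingers narrower than the slot have play in it and must turn further than the head.
- collar (a point): Centre of the rim of the fixed dark collar round the fastener's head, on the cover: 92 mm inner, 104 mm outer diameter, its rim 84 mm above the bench with the cover shut and 0.5 mm above the head's top. z is the cover's normal, x points to the hinge.
- the_pliers: blue-handled pliers lying flat, 166 x 59 x 14 mm; a bystander, origin at the centre of its underside.
- the_hex_nut: steel hexagon nut, 24 x 27 x 13 mm; a bystander, origin at the centre of its underside.
- the_hex_bolt_0: steel hexagon bolt lying down, 62 x 17 x 19 mm; a bystander, origin at the centre of its underside.
- the_bronze_collar: turned bronze collar, 52 mm across, 20 mm high; a bystander, origin at the centre of its underside.
- the_emery_roll: brown roll of emery tape, 60 mm across, 25 mm high; a bystander, origin at the centre of its underside.
- the_paste_tin: round tin, 65 mm across, 32 mm high; a bystander, origin at the centre of its underside.

How it is judged:
By the outcome, as a careful person would: the job done as asked, in the order asked, and still so for the second after the job is handed in, with the robot touching nothing.
It also fails if it takes over 38 s, if anything falls off the work surface, if the arm or the gripper's body presses on something with over 40 N, if the wrist force passes 120 N, or if a joint passes its speed limit or range.

ROBOT

A 6-joint arm with a two-finger parallel gripper is mounted at the origin on a cart in front of the work surface, level with it; the furniture and walls round the work are solid. World frame = base frame: x ahead of the robot, y to its left, z up, the work surface at z = 0. Lengths are in m, angles in rad, forces in N, time in s.
With the tool pointing down it reaches from about 0.375 to 0.9 m from the base axis. Payload 3.1 kg.
Tool frame: the origin (TCP) lies on the centre line of the jaws, within the pads' length; the fingertips stand robot.tip_reach ahead of it and the grasp point (between the pads) is the TCP (robot.tip_reach is the distance from the TCP to the fingertips, in m); z points along the fingers, y is the direction in which the jaws open and shut (so a half turn about z gives the same grasp; the last joint's range is limited). The gripper opens to 87 mm and grips with 3 to 60 N. Pads are 19 mm wide; open, the fingers measure 117 mm over their backs; the gripper's body (75 mm by 190 mm) begins 51 mm behind the grasp point.
Start: joints at [1.085, 0.527, 1.433, -0, 1.181, -0.178], TCP at [0.189, 0.596, 0.242] pointing down, gripper open.
Joint ranges: [-3.08, 3.08], [-0.75, 2.2], [0.22, 2.44], [-1.43, 4.57], [0, 2.65], [-2.85, 2.85]. Speed limits (rad/s): [2.79, 2.79, 3.14, 3.14, 3.14, 3.14].

INTERFACE

Orientations are given as a unit quaternion [x, y, z, w].
In Python, from rig import telemetry, viewer, robot gives the robot as it stands. The module is installed in compiled form; this text tells all that it offers.
- The arm moves only by the tool step_arm, never from a script. Its argument "targets" is a list of rows, each an object of numbers: "dx", "dy", "dz": the shift along the tool's x, y, z in m; "rx", "ry", "rz": the turn, a rotation vector about the tool's x, y, z in degrees. In form: [{"dx": .., "dy": .., "dz": .., "rx": .., "ry": .., "rz": ..}, ...]. A call has exactly 5 rows; each row is the pose to reach, as a shift and turn from the pose measured when the call began, along the tool's axes at that moment; what a row does not reach only later rows make up. A row lasts 1/8 s, in which the tool goes at most 62.5 mm and 10.7 degrees, less where a joint would pass 70% of its speed; a pose out of reach is approached as far as the arm can. A call with a gripper value outside its range is refused whole. "gripper" is the opening, from 0 (shut) to 1 (fully open), set as the call begins (left out, the last holds). The fingers move at their own pace and stop on an object; "force" is the grip in N (left out, the last holds). Time passes only in rows, so rows that repeat a pose let the fingers close, or fill a call up. It gives the time, the measured TCP pose, the force and the opening at its end, in the units of the state.
- telemetry.get_obs(): the state, without advancing time (a new reading comes with each control period).
- viewer.camera(name): name is "side" or "top"; returns a dict with "img" (384x512x3 uint8, blue, green, red), "depth" (384x512 float32, m along the optical axis (not along the pixel's ray), 0 where there is no reading), "K" (3x3 intrinsics, pixels), "R" (3x3) and "t" (3): a world point X has camera coordinates R X + t. Camera axes: x right, y down, z forward; pixel columns grow to the right and rows downward; lengths in m; the calibration is good to about 2 mm. A picture is of the moment at which its call begins.
- robot.hand_in(): hands the job in, once; it reports no verdict.
The state is a dict: "time": time; "q": joint angles; "joint_velocities": joint speeds; "joint_torque": joint torques, N m; "position": TCP position; "tool_rot": TCP orientation; "ft_force": force on the tool from outside, world axes, zero at the start; "moment": the same for the moment, N m; "grip_width": finger opening in m.
Only numpy, scipy, OpenCV 4.12 (cv2) and the standard library are available. Lean on these libraries where they do the work, as an engineer would, in place of code of your own. Each camera call takes 0.05 s, during which the arm holds its last target.

## Working session

There is one attempt and no reset: what is moved stays moved. The work goes in short steps, Python scripts to look and compute and a tool call to move; the robot and the scene stay as the last step left them, time stands still between calls to the robot, and variables do not carry over. Pictures are saved under pics/ and viewed, and the job is handed in when it is done.

Besides the shell and the picture viewer there is one more tool, called after "Emit:" in YAML: its name, and indented under it one key for each argument. step_arm: Moves the arm, as the interface text tells. Its arguments: {"type":"object","properties":{"targets":{"type":"array"},"gripper":{"type":"number"},"force":{"type":"number"}},"required":["targets"]}

```bash
mkdir -p pics
python3 - <<'E'
from rig import telemetry, viewer, robot
import cv2,numpy as np
o=telemetry.get_obs()
print(o, robot.tip_reach)
for n in("side","top"):
    c=viewer.camera(n); cv2.imwrite(f"pics/{n}0.png",c["img"]); np.savez(f"{n}0.npz",**c); print(n,c["K"],c["R"],c["t"])
E
```

```text
{'time': 0.0, 'q': array([ 1.08448828e+00,  5.28473940e-01,  1.43388470e+00,  7.86149162e-06,
        1.18139447e+00, -1.78503721e-01]), 'joint_velocities': array([-0.00185671,  0.00046441, -0.00088372, -0.00060054,  0.00062081,
        0.00013207]), 'joint_torque': array([ 5.18744691e-04, -4.40042675e+01, -1.76593155e+01,  6.31895405e-02,
        5.84899960e-02, -1.88714116e-04]), 'position': array([0.18900196, 0.59502079, 0.24057241]), 'tool_rot': array([ 1.53296720e-01,  9.88179614e-01, -1.01990912e-03, -3.55933528e-04]), 'ft_force': array([0.92484376, 0.86354537, 0.02407093]), 'moment': array([-0.00081345, -0.02944454,  0.00165009]), 'grip_width': 0.08676146032020994} 0.019
side [[449.99265974   0.         258.99449594]
 [  0.         449.99265974 193.31934192]
 [  0.           0.           1.        ]] [[ 0.90242358 -0.43059843 -0.01471995]
 [-0.35173744 -0.71656004 -0.60234747]
 [ 0.24882215  0.54875012 -0.79809827]] [-0.48878133  0.2725611   1.07179813]
top [[475.98699187   0.         244.99164573]
 [  0.         475.98699187 192.80347539]
 [  0.           0.           1.        ]] [[-0.00286856 -0.99999288  0.00245195]
 [-0.97762599  0.00228866 -0.21033825]
 [ 0.21033114 -0.00300046 -0.9776256 ]] [0.02082719 0.55741895 1.22045005]
```

View pics/side0.png

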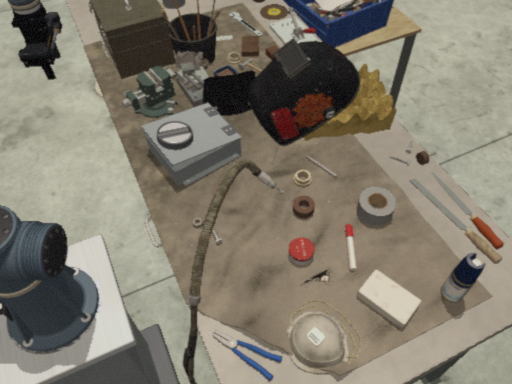

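View pics/top0.png

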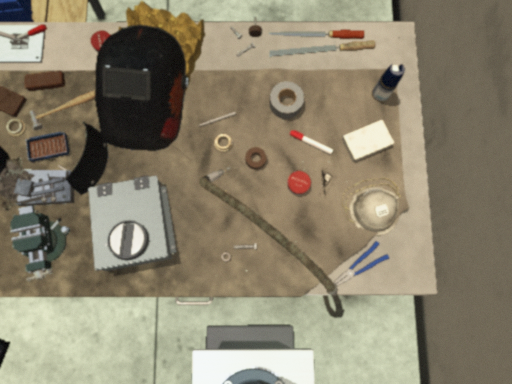

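The side view shows the box at about (190,145), with the fastener at (175,134). In the top view the fastener is at (128,240). The arm is clear of both views.

Run:
```python
import cv2,numpy as np
a=np.load("top0.npz")["img"][165:285,75:195]; b=np.load("side0.npz")["img"][95:195,130:250]
cv2.imwrite("pics/zt.png",cv2.resize(a,(600,600),interpolation=cv2.INTER_CUBIC))
cv2.imwrite("pics/zs.png",cv2.resize(b,(720,600),interpolation=cv2.INTER_CUBIC))
```

```text
(no output)
```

View pics/zt.png

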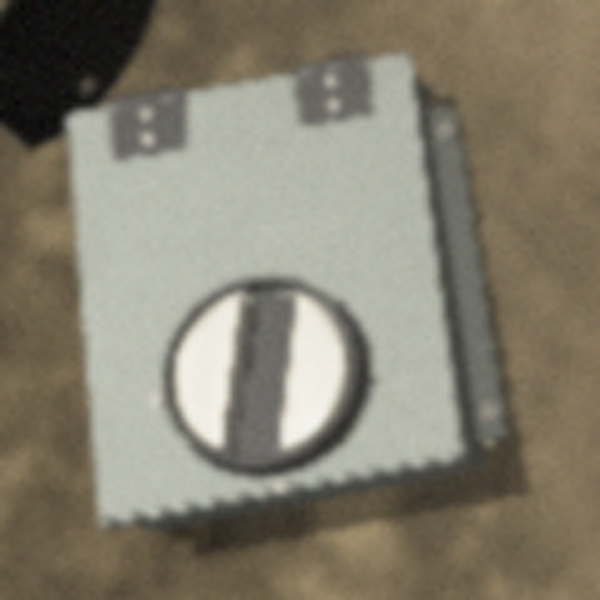

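View pics/zs.png

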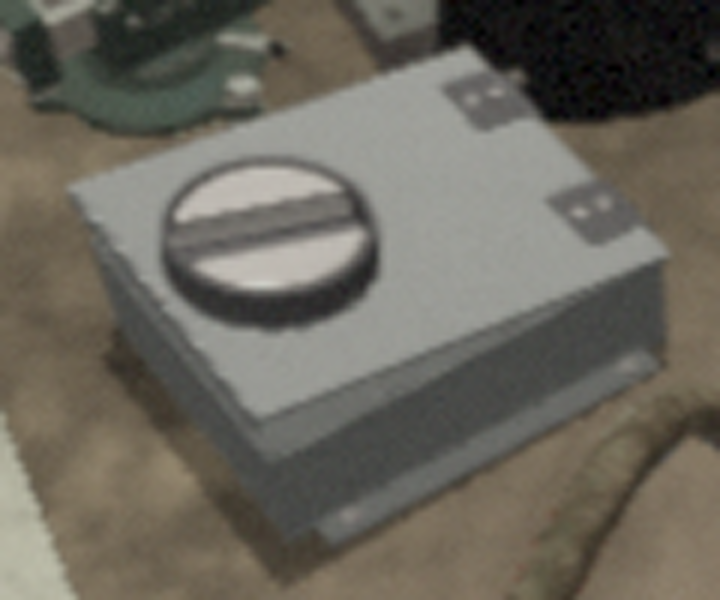

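```bash
cat > h.py <<'E'
import cv2,numpy as np
def load(n,k=0):
    c=np.load(f"{n}{k}.npz"); return {q:c[q] for q in c.files}
def pts(c,m):
    v,u=np.nonzero(m&(c["depth"]>0)); d=c["depth"][v,u]; K=c["K"]
    P=np.c_[(u-K[0,2])/K[0,0]*d,(v-K[1,2])/K[1,1]*d,d]
    return (P-c["t"])@c["R"]
def ray(c,uv,z):
    d=c["R"].T@np.linalg.inv(c["K"])@np.array([uv[0],uv[1],1.]); o=-c["R"].T@c["t"]
    return o+d*(z-o[2])/d[2]
def triang(c1,p1,c2,p2):
    M=[c["K"]@np.c_[c["R"],c["t"]] for c in(c1,c2)]
    X=cv2.triangulatePoints(M[0],M[1],np.array(p1,float),np.array(p2,float)); return (X[:3]/X[3]).ravel()
def plane(P):
    for _ in range(4):
        m=P.mean(0); n=np.linalg.svd(P-m,full_matrices=False)[2][2]; n*=np.sign(n[2]); r=(P-m)@n; P=P[abs(r)<2.5*r.std()+1e-5]
    return m,n,r.std(),len(P)
E
python3 - <<'E'
from h import *
cs={}
for n,(u0,u1,v0,v1) in dict(top=(105,152,218,262),side=(154,196,118,150)).items():
    c=load(n); im=c["img"]; roi=np.zeros(im.shape[:2],bool); roi[v0:v1,u0:u1]=1
    g=cv2.cvtColor(im,cv2.COLOR_BGR2GRAY); hsv=cv2.cvtColor(im,cv2.COLOR_BGR2HSV)
    # bright whitish (R>=B) lands of head
    m=roi&(im.min(2)>165)&(im[...,2].astype(int)>=im[...,0])
    num,lab,st,ce=cv2.connectedComponentsWithStats(m.astype(np.uint8)); keep=[i for i in range(1,num) if st[i,4]>40]
    print(n,[(st[i].tolist(),ce[i].round(1).tolist()) for i in keep])
    m=np.isin(lab,keep)&m
    v,u=np.nonzero(m); hull=cv2.convexHull(np.c_[u,v].astype(np.float32)); e=cv2.fitEllipse(hull); print(" ellipse",e)
    P=pts(c,m); pl=plane(P); print(" head plane",pl, "angle",np.arccos(pl[1][2]), "yaw",np.arctan2(pl[1][1],pl[1][0]))
    M=cv2.moments(hull); cen=(M['m10']/M['m00'],M['m01']/M['m00']); cs[n]=(c,cen)
    print(" hullcen",cen, ray(c,cen,.1063), ray(c,e[0],.1063))
    # slot edge direction: land inner edges
print(triang(cs['top'][0],cs['top'][1],cs['side'][0],cs['side'][1]))
E
```

```text
top [([105, 218, 47, 44, 553], [126.4, 236.4]), ([110, 224, 13, 30, 256], [116.2, 238.7]), ([131, 224, 13, 31, 265], [136.8, 239.2])]
 ellipse ((122.17754364013672, 238.75843811035156), (44.87067794799805, 117.4380874633789), 87.21862030029297)
 head plane (array([0.43350228, 0.32305002, 0.09504109]), array([0.1859279 , 0.04659333, 0.98145804]), np.float64(0.009762378355390634), 1070) angle 0.19287067686905604 yaw 0.24554226385303976
 hullcen (127.68627450980392, 239.0803233574131) [0.42814996 0.31698547 0.1063    ] [0.42900309 0.3309717  0.1063    ]
side [([160, 123, 25, 8, 104], [171.6, 126.2]), ([164, 134, 26, 9, 120], [176.7, 138.4])]
 ellipse ((174.14028930664062, 132.50759887695312), (19.080795288085938, 29.002504348754883), 89.50639343261719)
 head plane (array([0.43060948, 0.3179364 , 0.10646235]), array([0.13953253, 0.0280316 , 0.98982064]), np.float64(0.0016314670990026175), 220) angle 0.14280529317498417 yaw 0.19825746738337702
 hullcen (174.28372283722837, 132.50184501845018) [0.43079445 0.31893448 0.1063    ] [0.430423   0.31909316 0.1063    ]
[0.4290388  0.31635221 0.10876773]
```

Run:
```python
from h import *
c=load("top"); im=c["img"].astype(int); 
roi=np.zeros(im.shape[:2],bool); roi[224:256,109:146]=1
m=roi&(im.min(2)>165)&(im[...,2]>=im[...,0])
num,lab,st,ce=cv2.connectedComponentsWithStats(m.astype(np.uint8)); keep=[i for i in range(1,num) if st[i,4]>150]; print(st[keep])
hu=np.argwhere(np.isin(lab,keep))[:,::-1].astype(np.float32); e=cv2.fitEllipse(cv2.convexHull(hu)); print(e)
P=pts(c,np.isin(lab,keep)); print(plane(P))
m_,n_,_,_=plane(P)
print("centre",ray(c,e[0],.1063))
# slot edges: inner boundary of the lands, back-projected on head plane z~.106
def proj(uv):
    d=c["R"].T@np.linalg.inv(c["K"])@np.array([uv[0],uv[1],1.]); o=-c["R"].T@c["t"]; return o+d*((m_-o)@n_)/(d@n_)
for i,k in enumerate(keep):
    L=lab==k; E=[]
    for v in range(st[k,1]+5,st[k,1]+st[k,3]-5):
        u=np.nonzero(L[v])[0]; E.append(proj((u.max()+.5 if ce[k][0]<127 else u.min()-.5,v)))
    E=np.array(E); l=cv2.fitLine(E[:,:2].astype(np.float32),cv2.DIST_HUBER,0,.001,.001).ravel(); print("slot edge",l, np.arctan(l[1]/l[0]))
# cover
rc=np.zeros(im.shape[:2],np.uint8); rc[172:275,82:170]=1
b=(rc>0)&(im[...,0]>im[...,2]-8)&(im.min(2)>120)&(im.min(2)<200)
b=cv2.morphologyEx(b.astype(np.uint8),cv2.MORPH_CLOSE,np.ones((5,5)))
cn=max(cv2.findContours(b,cv2.RETR_EXTERNAL,cv2.CHAIN_APPROX_NONE)[0],key=cv2.contourArea)
ap=cv2.approxPolyDP(cv2.convexHull(cn),4,True)[:,0]; print(ap)
Pc=pts(c,cv2.erode(b,np.ones((5,5)))>0); pl=plane(Pc); print("cover",pl,np.arccos(pl[1][2]),np.arctan2(pl[1][1],pl[1][0]))
m_,n_=pl[0],pl[1]
for p in ap: print(p,proj(p))
```

```text
[[110 224  13  30 256]
 [131 224  13  31 265]]
((126.51171112060547, 238.81982421875), (32.157371520996094, 34.94231033325195), 47.28756332397461)
(array([0.42881064, 0.31950243, 0.10586041]), array([0.12587146, 0.01986208, 0.99184771]), np.float64(0.0021549855180883564), 507)
centre [0.4288189  0.31999141 0.1063    ]
slot edge [ 0.9989011  -0.04686664  0.42932612  0.33467013] -0.046883814
slot edge [ 0.99821347 -0.05974874  0.42867005  0.30586213] -0.059784345
[[151 179]
 [159 193]
 [165 256]
 [ 97 268]
 [ 94 188]]
cover (array([0.49103069, 0.33364296, 0.07741189]), array([0.13563439, 0.02755607, 0.99037567]), np.float64(0.0022829385683276605), 1792) 0.13885102486982726 0.20043629945194225
[151 179] [0.59485807 0.27229671 0.06489936]
[159 193] [0.55493919 0.24830368 0.07103393]
[165 256] [0.38619678 0.22301095 0.09484736]
[ 97 268] [0.35656733 0.39382656 0.09415244]
[ 94 188] [0.57057889 0.42431871 0.06399462]
```

```bash
cat >> h.py <<'E'
from scipy.spatial.transform import Rotation as Rn
def st():
    from rig import telemetry
    o=telemetry.get_obs(); R=Rn.from_quat(o["tool_rot"]).as_matrix(); yaw=np.arctan2(R[1,1],R[0,1])
    print("t",round(o["time"],2),"pos",o["position"].round(4),"yaw",round(yaw,3),"z",R[:,2].round(4),"F",o["ft_force"].round(1),"M",o["moment"].round(2),"w",round(o["grip_width"],4),"q6",o["q"][5].round(2)); return o,R,yaw
def goto(p,yaw_t):
    o,R,yaw=st(); print("tool shift",(R.T@(np.array(p)-o["position"])).round(4)," rot")
    y=np.array([np.cos(yaw_t),np.sin(yaw_t),0]); z=np.array([0,0,-1.]); T=np.c_[np.cross(y,z),y,z]
    print(np.degrees(Rn.from_matrix(R.T@T).as_rotvec()).round(2))
E
python3 - <<'E'
from h import *
goto((.429,.3195,.2),-.053)
for n in("top","side"):
    c=load(n); P=pts(c,np.ones(c["depth"].shape,bool))
    s=(P[:,0]>.1)&(P[:,0]<.62)&(P[:,1]>.15)&(P[:,1]<.65)&(P[:,2]<.5); Q=P[s]
    for x in np.arange(.1,.62,.08):
        print(n,round(x,2),[ (round(Q[k,2].max(),3) if (k:=(abs(Q[:,0]-x-.04)<.04)&(abs(Q[:,1]-y-.05)<.05)).any() else None) for y in np.arange(.15,.65,.1)])
E
```

```text
t 0.1 pos [0.189  0.5951 0.2407] yaw 1.263 z [-9.0e-04 -1.7e-03 -1.0e+00] F [ 0.6 -0.8  0.5] M [-0.04 -0.05  0.04] w 0.0874 q6 -0.18
tool shift [-0.3122 -0.1898  0.0409]  rot
[-1.00e-01  6.00e-02  7.54e+01]
top 0.1 [np.float64(0.007), np.float64(-0.786), np.float64(-0.788), np.float64(0.333), np.float64(-0.788)]
top 0.18 [np.float64(-0.783), np.float64(-0.785), np.float64(-0.786), np.float64(0.336), np.float64(-0.784)]
top 0.26 [np.float64(0.008), np.float64(0.008), np.float64(0.007), np.float64(0.077), np.float64(0.076)]
top 0.34 [np.float64(0.1), np.float64(0.118), np.float64(0.112), np.float64(0.125), np.float64(0.124)]
top 0.42 [np.float64(0.097), np.float64(0.112), np.float64(0.114), np.float64(0.124), np.float64(0.124)]
top 0.5 [np.float64(0.079), np.float64(0.083), np.float64(0.078), np.float64(0.101), np.float64(0.109)]
top 0.58 [np.float64(0.007), np.float64(0.073), np.float64(0.152), np.float64(0.15), np.float64(0.106)]
side 0.1 [np.float64(0.003), np.float64(-0.789), np.float64(-0.791), np.float64(0.392), np.float64(0.444)]
side 0.18 [np.float64(-0.79), np.float64(-0.79), np.float64(-0.788), np.float64(0.394), np.float64(0.442)]
side 0.26 [np.float64(0.006), np.float64(0.007), np.float64(0.006), np.float64(0.076), np.float64(0.075)]
side 0.34 [np.float64(0.1), np.float64(0.117), np.float64(0.112), np.float64(0.121), np.float64(0.124)]
side 0.42 [np.float64(0.094), np.float64(0.111), np.float64(0.11), np.float64(0.123), np.float64(0.125)]
side 0.5 [np.float64(0.084), np.float64(0.081), np.float64(0.079), np.float64(0.103), np.float64(0.109)]
side 0.58 [np.float64(0.008), np.float64(0.072), np.float64(0.15), np.float64(0.146), np.float64(0.108)]
```

Emit:
step_arm:
  targets:
    - {"dx": -0.03, "dy": -0.018, "rz": 8}
    - {"dx": -0.07, "dy": -0.042, "rz": 16}
    - {"dx": -0.11, "dy": -0.066, "rz": 24}
    - {"dx": -0.15, "dy": -0.09, "rz": 32}
    - {"dx": -0.19, "dy": -0.114, "rz": 40}
  gripper: 0.52
  force: 30

```text
invalid input
```

```bash
python3 -c "
from h import *
goto((.429,.3195,.18),-.053)"
```

```text
t 0.1 pos [0.189  0.5951 0.2407] yaw 1.263 z [-9.0e-04 -1.7e-03 -1.0e+00] F [ 0.6 -0.8  0.5] M [-0.04 -0.05  0.04] w 0.0874 q6 -0.18
tool shift [-0.3122 -0.1898  0.0609]  rot
[-1.00e-01  6.00e-02  7.54e+01]
```

Rows need all six fields.

Emit:
step_arm:
  targets:
    - {"dx": -0.03, "dy": -0.018, "dz": 0, "rx": 0, "ry": 0, "rz": 8}
    - {"dx": -0.07, "dy": -0.042, "dz": 0, "rx": 0, "ry": 0, "rz": 16}
    - {"dx": -0.11, "dy": -0.066, "dz": 0, "rx": 0, "ry": 0, "rz": 24}
    - {"dx": -0.15, "dy": -0.09, "dz": 0, "rx": 0, "ry": 0, "rz": 32}
    - {"dx": -0.19, "dy": -0.114, "dz": 0, "rx": 0, "ry": 0, "rz": 40}
  gripper: 0.52
  force: 30

```text
time: 0.72
position: [0.3362, 0.4275, 0.2405]
tool_rot: [0.484, 0.875, -0.001, -0.0]
ft_force: [0.0, 1.4, 0.5]
grip_width: 0.0485
```

```bash
python3 -c "
from h import *
goto((.429,.3195,.18),-.053)"
```

```text
t 0.72 pos [0.3362 0.4275 0.2405] yaw 0.56 z [-0.0014 -0.0022 -1.    ] F [0.  1.4 0.5] M [-0.08 -0.06 -0.01] w 0.0485 q6 0.14
tool shift [-0.1408  0.0213  0.0606]  rot
[-0.11  0.1  35.15]
```

Emit:
step_arm:
  targets:
    - {"dx": -0.035, "dy": 0.005, "dz": 0, "rx": 0, "ry": 0, "rz": 8}
    - {"dx": -0.075, "dy": 0.011, "dz": 0.01, "rx": 0, "ry": 0, "rz": 17}
    - {"dx": -0.11, "dy": 0.017, "dz": 0.025, "rx": 0, "ry": 0, "rz": 26}
    - {"dx": -0.141, "dy": 0.021, "dz": 0.045, "rx": 0, "ry": 0, "rz": 35}
    - {"dx": -0.141, "dy": 0.021, "dz": 0.06, "rx": 0, "ry": 0, "rz": 35}

```text
time: 1.35
position: [0.4299, 0.3177, 0.1796]
tool_rot: [0.726, 0.688, -0.002, 0.0]
ft_force: [-1.1, 0.3, -0.7]
grip_width: 0.0452
```

Run:
```python
from h import *
from rig import viewer
goto((.429,.3195,.14),-.053)
for n in("side","top"):
    c=viewer.camera(n); np.savez(f"{n}1.npz",**c)
    im=c["img"]
    a= im[165:285,75:195] if n=="top" else im[70:190,120:240]
    cv2.imwrite(f"pics/{n}1.png",cv2.resize(a,(600,600),interpolation=cv2.INTER_CUBIC))
```

```text
t 1.35 pos [0.4299 0.3177 0.1796] yaw -0.053 z [-0.0019 -0.0026 -1.    ] F [-1.1  0.3 -0.7] M [-0.06  0.1  -0.  ] w 0.0452 q6 0.48
tool shift [ 0.0019 -0.001   0.0396]  rot
[-0.1   0.15 -0.01]
```

View pics/side1.png

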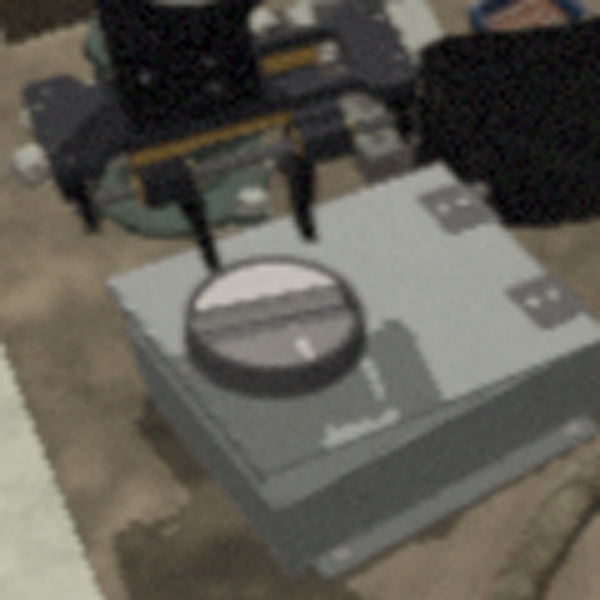

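View pics/top1.png

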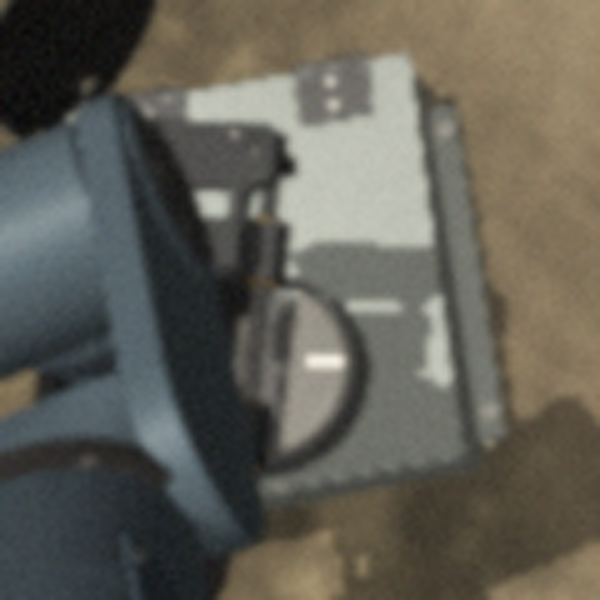

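The side view shows both fingertips above the head, at about (163,123) and (182,117). In the top view the fingers line up with the slot. I'll compare the tip midpoint with the TCP.

Run:
```python
from h import *
c=load("side",1)
for p in [(162.6,123),(182.4,117.4),(172.5,120.2)]: print(ray(c,p,.1606))
```

```text
[0.40454453 0.31185145 0.1606    ]
[0.4599792  0.30857255 0.1606    ]
[0.43212577 0.31022005 0.1606    ]
```

Emit:
step_arm:
  targets:
    - {"dx": 0.002, "dy": -0.001, "dz": 0.012, "rx": 0, "ry": 0, "rz": 0}
    - {"dx": 0.002, "dy": -0.001, "dz": 0.026, "rx": 0, "ry": 0, "rz": 0}
    - {"dx": 0.002, "dy": -0.002, "dz": 0.04, "rx": 0, "ry": 0, "rz": 0}
    - {"dx": 0.002, "dy": -0.002, "dz": 0.05, "rx": 0, "ry": 0, "rz": 0}
    - {"dx": 0.002, "dy": -0.003, "dz": 0.06, "rx": 0, "ry": 0, "rz": 0}

```text
time: 2.08
position: [0.424, 0.3206, 0.118]
tool_rot: [0.724, 0.689, -0.004, -0.001]
ft_force: [0.9, -0.6, 0.4]
grip_width: 0.0449
```

Run:
```python
from h import *
from rig import viewer
goto((.4245,.3190,.0865),-.053)
c=viewer.camera("side"); np.savez("side2.npz",**c)
cv2.imwrite("pics/side2.png",cv2.resize(c["img"][70:190,120:240],(600,600),interpolation=cv2.INTER_CUBIC))
```

```text
t 2.08 pos [0.424  0.3206 0.118 ] yaw -0.05 z [-0.0061 -0.0038 -1.    ] F [ 0.9 -0.6  0.4] M [-0.14  0.09  0.03] w 0.0449 q6 0.49
tool shift [-0.0014  0.0007  0.0315]  rot
[-0.34  0.24  0.2 ]
```

View pics/side2.png

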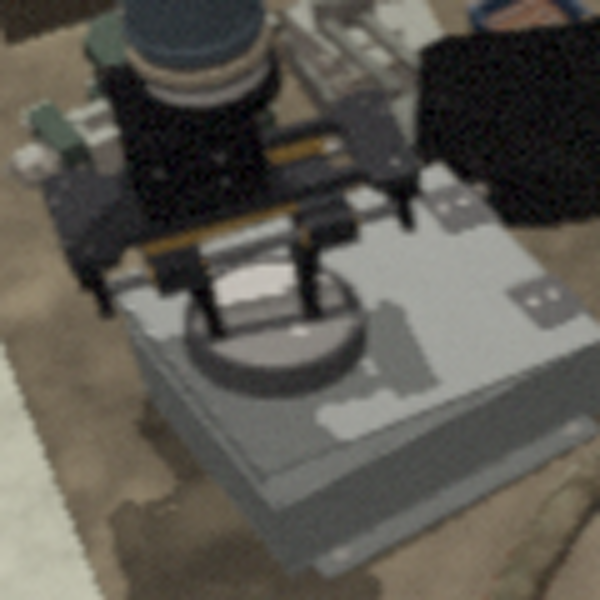

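The side view shows both tips inside the slot, at about (162,137) and (182,133), with no contact force. Next I press down.

Emit:
step_arm:
  targets:
    - {"dx": -0.001, "dy": 0.001, "dz": 0.004, "rx": 0, "ry": 0, "rz": 0}
    - {"dx": -0.001, "dy": 0.001, "dz": 0.009, "rx": 0, "ry": 0, "rz": 0}
    - {"dx": -0.001, "dy": 0.001, "dz": 0.014, "rx": 0, "ry": 0, "rz": 0}
    - {"dx": -0.001, "dy": 0.001, "dz": 0.019, "rx": 0, "ry": 0, "rz": 0}
    - {"dx": -0.001, "dy": 0.001, "dz": 0.024, "rx": 0, "ry": 0, "rz": 0}

```text
time: 2.75
position: [0.4229, 0.3187, 0.0927]
tool_rot: [0.724, 0.689, -0.006, -0.002]
ft_force: [-3.5, -0.2, 4.0]
grip_width: 0.0454
```

Run:
```python
from h import *
goto((.4245,.3190,.0865),-.053)
```

```text
t 2.75 pos [0.4229 0.3187 0.0927] yaw -0.05 z [-0.0103 -0.0055 -0.9999] F [-3.5 -0.2  4. ] M [-0.14  0.76 -0.01] w 0.0454 q6 0.49
tool shift [0.0004 0.0016 0.0062]  rot
[-0.57  0.34  0.18]
```

Emit:
step_arm:
  targets:
    - {"dx": 0, "dy": 0.001, "dz": 0.003, "rx": -0.3, "ry": 0.2, "rz": 0}
    - {"dx": 0, "dy": 0.001, "dz": 0.005, "rx": -0.5, "ry": 0.3, "rz": 0}
    - {"dx": 0, "dy": 0.001, "dz": 0.006, "rx": -0.6, "ry": 0.3, "rz": 0}
    - {"dx": 0, "dy": 0.001, "dz": 0.007, "rx": -0.6, "ry": 0.3, "rz": 0}
    - {"dx": 0, "dy": 0.001, "dz": 0.007, "rx": -0.6, "ry": 0.3, "rz": 0}

```text
time: 3.38
position: [0.4233, 0.3186, 0.0868]
tool_rot: [0.724, 0.689, -0.0, 0.0]
ft_force: [-5.7, -0.1, 12.7]
grip_width: 0.0451
```

Run:
```python
from h import *
goto((.4245,.3190,.0865),-.053)
```

```text
t 3.38 pos [0.4233 0.3186 0.0868] yaw -0.05 z [-0.e+00 -9.e-04 -1.e+00] F [-5.7 -0.1 12.7] M [-0.31  1.08 -0.03] w 0.0451 q6 0.49
tool shift [0.0005 0.0012 0.0003]  rot
[0.   0.05 0.19]
```

Emit:
step_arm:
  targets:
    - {"dx": 0, "dy": -0.0005, "dz": 0.001, "rx": 0, "ry": 0, "rz": 0}
    - {"dx": 0, "dy": -0.0005, "dz": 0.001, "rx": 0, "ry": 0, "rz": 0}
    - {"dx": 0, "dy": -0.0005, "dz": 0.0015, "rx": 0, "ry": 0, "rz": 0}
    - {"dx": 0, "dy": -0.0005, "dz": 0.0015, "rx": 0, "ry": 0, "rz": 0}
    - {"dx": 0, "dy": -0.0005, "dz": 0.0015, "rx": 0, "ry": 0, "rz": 0}

```text
time: 4.0
position: [0.4232, 0.3186, 0.0867]
tool_rot: [0.724, 0.689, 0.0, 0.001]
ft_force: [-4.5, -1.7, 13.8]
grip_width: 0.0453
```

Run:
```python
from h import *
from rig import viewer
goto((.4233,.3186,.0855),-.053)
c=viewer.camera("side"); np.savez("side3.npz",**c)
cv2.imwrite("pics/side3.png",cv2.resize(c["img"][70:190,120:240],(600,600),interpolation=cv2.INTER_CUBIC))
```

```text
t 4.0 pos [0.4232 0.3186 0.0867] yaw -0.049 z [ 1.6e-03 -6.0e-04 -1.0e+00] F [-4.5 -1.7 13.8] M [-0.33  0.91 -0.01] w 0.0453 q6 0.49
tool shift [0.     0.0001 0.0012]  rot
[0.1  0.03 0.21]
```

View pics/side3.png

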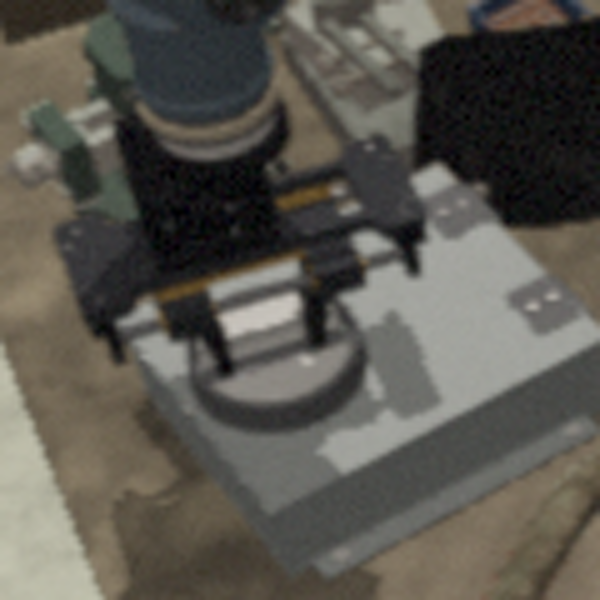

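The cover is visibly flush, and the force jumped to about 14 N at the shut height, so it is shut. Now I turn while pressing.

Emit:
step_arm:
  targets:
    - {"dx": 0, "dy": 0, "dz": 0.002, "rx": 0, "ry": 0, "rz": 4}
    - {"dx": 0, "dy": 0, "dz": 0.002, "rx": 0, "ry": 0, "rz": 8}
    - {"dx": 0, "dy": 0, "dz": 0.002, "rx": 0, "ry": 0, "rz": 12}
    - {"dx": 0, "dy": 0, "dz": 0.002, "rx": 0, "ry": 0, "rz": 16}
    - {"dx": 0, "dy": 0, "dz": 0.002, "rx": 0, "ry": 0, "rz": 20}

```text
time: 4.68
position: [0.4232, 0.3195, 0.0867]
tool_rot: [0.834, 0.552, 0.002, 0.0]
ft_force: [-6.3, 2.4, 17.7]
grip_width: 0.0451
```

```bash
python3 -c "
from h import *
goto((.4235,.3188,.0865),-1.5)"
```

```text
t 4.67 pos [0.4232 0.3195 0.0867] yaw -0.401 z [ 0.0031  0.0012 -1.    ] F [-6.3  2.4 17.7] M [0.24 1.37 0.14] w 0.0451 q6 0.84
tool shift [-0.0005  0.0005  0.0002]  rot
[ 5.000e-02 -1.900e-01  6.299e+01]
```

Emit:
step_arm:
  targets:
    - {"dx": 0, "dy": 0, "dz": 0.002, "rx": 0, "ry": 0, "rz": 4}
    - {"dx": 0, "dy": 0, "dz": 0.002, "rx": 0, "ry": 0, "rz": 8}
    - {"dx": 0, "dy": 0, "dz": 0.002, "rx": 0, "ry": 0, "rz": 12}
    - {"dx": 0, "dy": 0, "dz": 0.002, "rx": 0, "ry": 0, "rz": 16}
    - {"dx": 0, "dy": 0, "dz": 0.002, "rx": 0, "ry": 0, "rz": 20}

```text
time: 5.3
position: [0.4235, 0.3204, 0.0867]
tool_rot: [0.917, 0.398, 0.003, -0.0]
ft_force: [-5.5, 2.3, 17.0]
grip_width: 0.0453
```

```bash
python3 -c "
from h import *
goto((.4235,.3188,.0865),-1.5)"
```

```text
t 5.3 pos [0.4235 0.3204 0.0867] yaw -0.752 z [ 0.005   0.0031 -1.    ] F [-5.5  2.3 17. ] M [0.21 1.26 0.09] w 0.0453 q6 1.19
tool shift [-0.0011  0.0011  0.0002]  rot
[-4.000e-02 -3.400e-01  4.287e+01]
```

Emit:
step_arm:
  targets:
    - {"dx": -0.0005, "dy": 0.0005, "dz": 0.002, "rx": 0, "ry": -0.2, "rz": 4}
    - {"dx": -0.001, "dy": 0.001, "dz": 0.002, "rx": 0, "ry": -0.3, "rz": 8}
    - {"dx": -0.001, "dy": 0.001, "dz": 0.002, "rx": 0, "ry": -0.3, "rz": 12}
    - {"dx": -0.001, "dy": 0.001, "dz": 0.002, "rx": 0, "ry": -0.3, "rz": 16}
    - {"dx": -0.001, "dy": 0.001, "dz": 0.002, "rx": 0, "ry": -0.3, "rz": 20}

```text
time: 5.92
position: [0.4244, 0.321, 0.0867]
tool_rot: [0.973, 0.232, 0.003, -0.001]
ft_force: [-5.5, 3.7, 15.3]
grip_width: 0.045
```

```bash
python3 -c "
from h import *
goto((.4235,.3188,.0865),-1.5)"
```

```text
t 5.92 pos [0.4244 0.321  0.0867] yaw -1.103 z [ 0.0046  0.0039 -1.    ] F [-5.5  3.7 15.3] M [0.57 1.02 0.13] w 0.045 q6 1.54
tool shift [-0.0018  0.0015  0.0002]  rot
[-0.15 -0.32 22.73]
```

Emit:
step_arm:
  targets:
    - {"dx": -0.0005, "dy": 0.001, "dz": 0.002, "rx": -0.1, "ry": -0.2, "rz": 4}
    - {"dx": -0.001, "dy": 0.001, "dz": 0.002, "rx": -0.1, "ry": -0.3, "rz": 8}
    - {"dx": -0.001, "dy": 0.001, "dz": 0.002, "rx": -0.1, "ry": -0.3, "rz": 12}
    - {"dx": -0.001, "dy": 0.001, "dz": 0.0025, "rx": -0.1, "ry": -0.3, "rz": 16}
    - {"dx": -0.001, "dy": 0.001, "dz": 0.0025, "rx": -0.1, "ry": -0.3, "rz": 20}

```text
time: 6.55
position: [0.4263, 0.3211, 0.0867]
tool_rot: [0.998, 0.058, 0.003, -0.002]
ft_force: [-3.1, 0.8, 17.5]
grip_width: 0.0453
```

```bash
python3 -c "
from h import *
goto((.4235,.3188,.0865),-1.5)"
```

```text
t 6.55 pos [0.4263 0.3211 0.0867] yaw -1.454 z [ 0.0066  0.0039 -1.    ] F [-3.1  0.8 17.5] M [-0.05  0.78  0.13] w 0.0453 q6 1.89
tool shift [-0.003   0.002   0.0002]  rot
[-0.19 -0.4   2.65]
```

Emit:
step_arm:
  targets:
    - {"dx": -0.0005, "dy": 0.001, "dz": 0.002, "rx": -0.1, "ry": -0.2, "rz": 3}
    - {"dx": -0.001, "dy": 0.001, "dz": 0.002, "rx": -0.1, "ry": -0.3, "rz": 5}
    - {"dx": -0.001, "dy": 0.001, "dz": 0.002, "rx": -0.1, "ry": -0.3, "rz": 7}
    - {"dx": -0.001, "dy": 0.001, "dz": 0.0025, "rx": -0.1, "ry": -0.3, "rz": 8}
    - {"dx": -0.001, "dy": 0.001, "dz": 0.0025, "rx": -0.1, "ry": -0.3, "rz": 8}

```text
time: 7.18
position: [0.4257, 0.3213, 0.0867]
tool_rot: [1.0, 0.002, 0.004, 0.0]
ft_force: [-8.0, 5.8, 20.1]
grip_width: 0.0455
```

```bash
python3 -c "
from h import *
goto((.4235,.3188,.0865),-1.5)"
```

```text
t 7.17 pos [0.4257 0.3213 0.0867] yaw -1.567 z [ 7.3e-03 -8.0e-04 -1.0e+00] F [-8.   5.8 20.1] M [1.05 1.64 4.9 ] w 0.0455 q6 2.01
tool shift [-0.0022  0.0025  0.0002]  rot
[ 0.06 -0.42 -3.82]
```

The moment jumped from 0.13 to 4.9 N m at tool yaw -1.567, where the end stop should be (-1.405 less the play). I'll ease the twist within the play, then lift straight up.

Emit:
step_arm:
  targets:
    - {"dx": 0, "dy": 0, "dz": 0.0015, "rx": 0, "ry": 0, "rz": -2}
    - {"dx": 0, "dy": 0, "dz": 0.001, "rx": 0, "ry": 0, "rz": -4}
    - {"dx": 0, "dy": 0, "dz": 0, "rx": 0, "ry": 0, "rz": -5}
    - {"dx": 0, "dy": 0, "dz": -0.002, "rx": 0, "ry": 0, "rz": -5}
    - {"dx": 0, "dy": 0, "dz": -0.004, "rx": 0, "ry": 0, "rz": -5}

```text
time: 7.8
position: [0.4259, 0.3212, 0.0904]
tool_rot: [0.999, 0.046, 0.004, 0.001]
ft_force: [-1.4, -0.5, -1.2]
grip_width: 0.0452
```

```bash
python3 -c "
from h import *
st()"
```

```text
t 7.8 pos [0.4259 0.3212 0.0904] yaw -1.479 z [ 7.9e-03 -9.0e-04 -1.0e+00] F [-1.4 -0.5 -1.2] M [-0.07  0.42  0.02] w 0.0452 q6 1.92
```

Emit:
step_arm:
  targets:
    - {"dx": 0, "dy": 0, "dz": -0.008, "rx": 0, "ry": 0, "rz": 0}
    - {"dx": 0, "dy": 0, "dz": -0.025, "rx": 0, "ry": 0, "rz": 0}
    - {"dx": 0, "dy": 0, "dz": -0.05, "rx": 0, "ry": 0, "rz": 0}
    - {"dx": 0, "dy": 0, "dz": -0.085, "rx": 0, "ry": 0, "rz": 0}
    - {"dx": 0, "dy": 0, "dz": -0.12, "rx": 0, "ry": 0, "rz": 0}

```text
time: 8.43
position: [0.4262, 0.3215, 0.212]
tool_rot: [0.999, 0.046, 0.005, 0.0]
ft_force: [0.6, 0.1, 0.3]
grip_width: 0.0453
```

```bash
python3 -c "
from h import *
goto((.27,.50,.24),-1.479)"
```

```text
t 8.43 pos [0.4262 0.3215 0.212 ] yaw -1.48 z [ 1.070e-02 -1.000e-04 -9.999e-01] F [0.6 0.1 0.3] M [-0.05  0.18  0.  ] w 0.0453 q6 1.92
tool shift [-0.139  -0.192  -0.0297]  rot
[ 0.06 -0.61 -0.03]
```

Emit:
step_arm:
  targets:
    - {"dx": -0.02, "dy": -0.03, "dz": -0.02, "rx": 0, "ry": 0, "rz": 0}
    - {"dx": -0.05, "dy": -0.07, "dz": -0.03, "rx": 0, "ry": 0, "rz": 0}
    - {"dx": -0.08, "dy": -0.11, "dz": -0.03, "rx": 0, "ry": 0, "rz": 0}
    - {"dx": -0.11, "dy": -0.15, "dz": -0.03, "rx": 0, "ry": 0, "rz": 0}
    - {"dx": -0.14, "dy": -0.19, "dz": -0.03, "rx": 0, "ry": 0, "rz": 0}

```text
time: 9.05
position: [0.2692, 0.4998, 0.2411]
tool_rot: [0.999, 0.045, 0.007, -0.001]
ft_force: [0.3, 0.0, 0.2]
grip_width: 0.0452
```

Run:
```python
from h import *
from rig import viewer
st()
for n in("side","top"):
    c=viewer.camera(n); np.savez(f"{n}4.npz",**c); im=c["img"]
    a= im[165:285,75:195] if n=="top" else im[70:190,120:240]
    cv2.imwrite(f"pics/{n}4.png",cv2.resize(a,(600,600),interpolation=cv2.INTER_CUBIC))
c=load("top",4); im=c["img"].astype(int)
rc=np.zeros(im.shape[:2],np.uint8); rc[195:222,100:145]=1
P=pts(c,rc>0); pl=plane(P); print("cover",pl,np.arccos(pl[1][2]))
```

```text
t 9.05 pos [0.2692 0.4998 0.2411] yaw -1.48 z [ 0.0134  0.0025 -0.9999] F [0.3 0.  0.2] M [-0.07  0.16 -0.04] w 0.0452 q6 2.37
cover (array([0.51601283, 0.34633861, 0.06442007]), array([0.01890011, 0.00882259, 0.99978245]), np.float64(0.002416593046746677), 1191) 0.02085941531512025
```

View pics/side4.png

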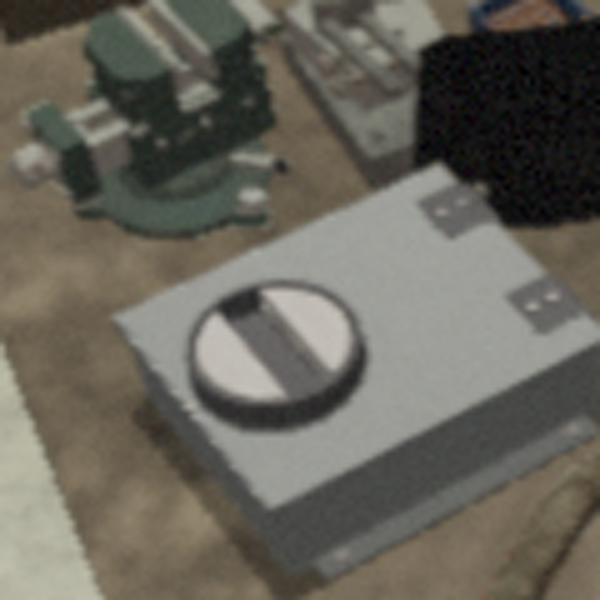

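View pics/top4.png

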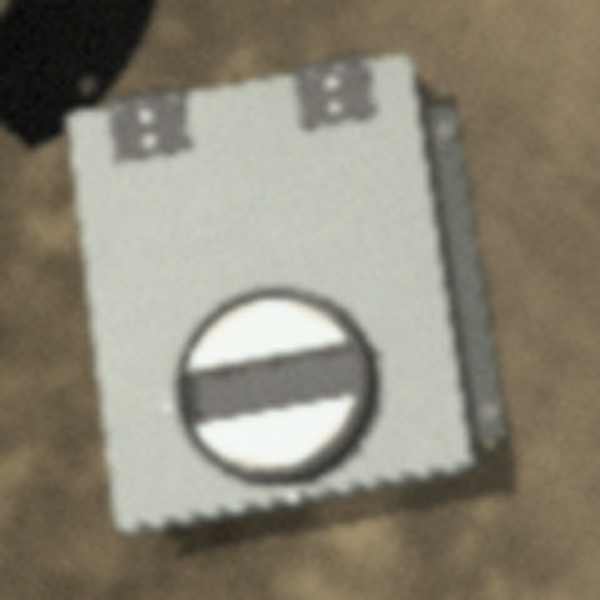

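The slot now runs parallel to the front edge: in the top crop it goes from (190,395) to (360,365), about 10° off horizontal, which matches the box yaw. The cover stays flush with the arm clear.

```bash
python3 -c "
from rig import robot
print(robot.hand_in())"
```

```text
the job is handed in; nothing more can be done
None
```

The cover is shut and locked, and I handed the job in at about 9.2 s with the arm clear of everything. `hand_in` reports no verdict.

- **Press:** I set the fingertips, jaws about 45 mm apart, in the slot and pressed the cover down. It was shut at TCP height 86.7 mm, where the 67.5 mm slot floor puts it. I kept about 14–20 N on it during the turn.
- **Turn:** I turned the fastener clockwise until the twisting moment jumped from about 0.13 to 4.9 N m. That was at its stop, near the expected angle. I then eased the twist off within the play and lifted straight out.

**Last checks:**
- With the arm clear and no contact force, the cover stayed down. Its tilt, fitted to the depth image, was 0.021 rad, against the 0.01–0.02 expected when locked. The excess is within the noise of that fit.
- The slot lies along the box's y, judged by eye in the top picture to about a degree (roughly 1.57 rad).
- I did not measure the loose items again after the move, but the arm never went near them.

**Disagreements:**
- The box's turn came out at 0.14–0.17 rad from its edges and 0.20 rad from the depth fit; I used 0.165.
- The tool drifted 2–3 mm sideways during the turn, within the slot's play.

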